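Unstack the sharpening kit into its trays

TASK

The sharpening kit has been piled up: take the pile apart and lay each piece flat in the cork-lined tray cut to its own size, the long, the medium and the short stone each lengthwise in its tray, and the eye loupe standing in the small round dish. Leave the ferrule and the awl where they are.

Things in the scene. Friction and masses are not known exactly. Their poses are not given: they have to be found in the camera images.
- coarse_stone: loose long orange whetstone, a rectangular block 62 mm (its x) by 180 mm (its y, long side) by 25 mm high, about 0.55 kg; the bottom of the pile, lying on the table. Origin: centre of its underside; z up, y along its long side
- finishing_stone: loose medium green whetstone, a rectangular block 46 mm (its x) by 108 mm (its y, long side) by 22 mm high, about 0.26 kg; lies on the orange stone, a little turned and off-centre. Origin: centre of its underside; z up, y along its long side
- dressing_stone: loose short pale dressing stone, a rectangular block 44 mm (its x) by 70 mm (its y, long side) by 20 mm high, about 0.13 kg; lies on the green stone. Origin: centre of its underside; z up, y along its long side
- eye_loupe: loose black eye loupe, a round hollow cup 37 mm across and 22 mm high, 0.03 kg, standing on the short pale stone at the top of the pile. Origin: centre of its underside; z up
- long_tray: fixed shallow dark-wood tray lined with cork, lying on the table; recess 78 mm (its x) by 196 mm (its y), outside 12 mm more each way; recess floor 4 mm above its underside, rim top 8 mm above its underside, a 36 mm finger notch in the middle of each long side; meant for the orange stone. Origin: centre of its underside; z up, y along its long side
- medium_tray: fixed shallow dark-wood tray lined with cork, lying on the table; recess 62 mm (its x) by 124 mm (its y), outside 12 mm more each way; recess floor 4 mm above its underside, rim top 8 mm above its underside, a 36 mm finger notch in the middle of each long side; meant for the green stone. Origin: centre of its underside; z up, y along its long side
- short_tray: fixed shallow dark-wood tray lined with cork, lying on the table; recess 60 mm (its x) by 86 mm (its y), outside 12 mm more each way; recess floor 4 mm above its underside, rim top 8 mm above its underside, a 36 mm finger notch in the middle of each long side; meant for the short pale stone. Origin: centre of its underside; z up, y along its long side
- loupe_dish: fixed small round dark-wood dish for the loupe: outside 67 mm across, recess about 53 mm across, its cork floor 4 mm above its underside, rim top 9 mm above its underside. Origin: centre of its underside; z up
- ferrule: bystander: a small loose cream ring, 23 mm across and 22 mm high, standing on the table. Origin: centre of its underside; z up
- bench_awl: bystander: a loose awl with a brown wooden handle, 150 mm long (its x) and 28 mm high, lying on the table. Origin: middle of its underside
Not all that is in view belongs to the job. Of the things like the eye_loupe, leave any that is red; of the rest the larger one is meant.

How it is judged:
At the end, for the whole second after the job is handed in: Each stone and the loupe lies at rest and flat (within 0.06 rad) on the floor of its own tray or dish: its origin within 13 mm of the tray's along both tray axes and 1.5 to 6.5 mm above the tray's underside (x of eye_loupe in the frame of loupe_dish between -0.013 and 0.013 m and y of eye_loupe in the frame of loupe_dish between -0.013 and 0.013 m and z of eye_loupe in the frame of loupe_dish between 0.0015 and 0.0065 m and angle between each of eye_loupe, dressing_stone, finishing_stone, coarse_stone's own z axis and vertical below 0.06 rad and linear speed of each of eye_loupe, dressing_stone, finishing_stone, coarse_stone below 0.02 m/s and angular speed of each of eye_loupe, dressing_stone, finishing_stone, coarse_stone below 0.2 rad/s and x of dressing_stone in the frame of short_tray between -0.013 and 0.013 m and y of dressing_stone in the frame of short_tray between -0.013 and 0.013 m and z of dressing_stone in the frame of short_tray between 0.0015 and 0.0065 m and x of finishing_stone in the frame of medium_tray between -0.013 and 0.013 m and y of finishing_stone in the frame of medium_tray between -0.013 and 0.013 m and z of finishing_stone in the frame of medium_tray between 0.0015 and 0.0065 m and x of coarse_stone in the frame of long_tray between -0.013 and 0.013 m and y of coarse_stone in the frame of long_tray between -0.013 and 0.013 m and z of coarse_stone in the frame of long_tray between 0.0015 and 0.0065 m); the robot touches nothing.
It fails at once if the ferrule or the awl is moved by more than 20 mm or the ferrule is tipped over (distance of any of ferrule, bench_awl from where it was at the start of the episode above 0.02 m or angle between ferrule's own z axis and vertical above 0.6 rad).
It also fails if it takes over 104 s, if anything falls off the work surface, if the arm or the gripper's body presses on something with over 40 N, if the wrist force passes 120 N, or if a joint passes its speed limit or range.

ROBOT

A 6-joint arm with a two-finger parallel gripper is mounted at the origin on a cart in front of the work surface, level with it; the furniture and walls round the work are solid. World frame = base frame: x ahead of the robot, y to its left, z up, the work surface at z = 0. Lengths are in m, angles in rad, forces in N, time in s.
With the tool pointing down it reaches from about 0.375 to 0.975 m from the base axis. Payload 3.8 kg.
Tool frame: the origin (TCP) lies on the centre line of the jaws, within the pads' length; the fingertips stand 8 mm ahead of it and the grasp point (between the pads) lies 11 mm behind it; z points along the fingers, y is the line along which they close (so a half turn about z gives the same grasp; the last joint's range is limited). The gripper opens to 88 mm and grips with 3 to 60 N. Pads are 18 mm wide; open, the fingers measure 123 mm over their backs; the gripper's body (75 mm by 187 mm) begins 45 mm behind the grasp point.
Start: joints at [-1.367, 0.264, 1.604, -0, 1.274, -0.037], TCP at [0.161, -0.656, 0.247] pointing down, gripper open.
Joint ranges: [-2.63, 2.63], [-0.94, 2.18], [0.31, 2.57], [-1.31, 4.45], [0, 2.66], [-2.55, 2.55]. Speed limits (rad/s): [2.57, 2.57, 3.14, 3.14, 3.14, 3.14].

INTERFACE

Orientations are given as [roll, pitch, yaw] about the fixed x, y, z axes, in that order (R = Rz(yaw) Ry(pitch) Rx(roll)).
In Python, from station import arm gives the robot as it stands.
- The arm moves only by the tool jog_arm, never from a script. Its argument "commands" is text: rows parted by semicolons, each of 7 numbers parted by spaces: the opening in per cent of the stroke, from 0 (shut) to 100 (fully open), then the shift along the world's x, y, z in m, then the turn, a rotation vector about the world's x, y, z in degrees. A call has 1 to 12 rows; each row shifts and turns the commanded pose from where the row before left it; what a row does not reach is not made up. A row lasts 1/10 s, in which the tool goes at most 50 mm and 8.59 degrees, less where a joint would pass 70% of its speed; a pose out of reach is approached as far as the arm can. A call with a gripper value outside its range is refused whole. The fingers move at their own pace and stop on an object; the grip force is fixed at half the most. Time passes only in rows, so rows that do not move let the fingers close. It gives the time, the measured TCP pose, the force, the opening and the grip force at its end, in the units of the state.
- arm.observe(): the state, without advancing time (a new reading comes with each control period).
- arm.get_image(name): name is "side" or "top"; returns the picture (384x512x3 uint8, blue, green, red); there is no depth.
- arm.camera_model(name): a dict with "camera_matrix" (3x3 intrinsics, pixels), "view" (4x4, takes a point from world to camera coordinates). Camera axes: x right, y up, looking along -z (the intrinsics and any distortion apply to the point x, -y, -z); pixel columns grow to the right and rows downward; lengths in m; the calibration is good to about 2 mm. A picture is of the moment at which its call begins. camera_model takes no time and is no camera call.
- arm.close_job(): hands the job in; it is judged then, once.
The state is a dict: "clock": time; "q": joint angles; "dq": joint speeds; "joint_torque": joint torques, N m; "position": TCP position; "tcp_rot": TCP orientation; "ft_force": force on the tool from outside, world axes, zero at the start; "torque": the same for the moment, N m; "opening": finger opening in m; "finger_force": force on a finger pad.
Only numpy, scipy, OpenCV 4.12 (cv2) and the standard library are available. Lean on these libraries where they do the work, as an engineer would, in place of code of your own. Each camera call takes 0.05 s, during which the arm holds its last target. There are 200 camera calls.

## Working session

There is one attempt and no reset: what is moved stays moved. The work goes in short steps, Python scripts to look and compute and a tool call to move; the robot and the scene stay as the last step left them, time stands still between calls to the robot, and variables do not carry over. Pictures are saved under pics/ and viewed, at most 14 in all, crops included, and the job is handed in when it is done.

Besides the shell and the picture viewer there is one more tool, called after "Call:" by a JSON object that holds its "name" and its "arguments", one argument or row to a line. jog_arm: Moves the arm, as the interface text tells. Its arguments: {"type":"object","properties":{"commands":{"type":"string"}},"required":["commands"]}

```bash
mkdir -p pics; cat > h.py <<'E'
import cv2,numpy as np
from station import arm
def ray(cam,u,v):
    m=arm.camera_model(cam);K=np.array(m["camera_matrix"]);V=np.array(m["view"])
    d=m.get("distortion")
    p=np.linalg.inv(K)@[u,v,1]; d=V[:3,:3].T@np.array([p[0],-p[1],-p[2]])
    return -V[:3,:3].T@V[:3,3],d
def w(cam,u,v,z):
    o,d=ray(cam,u,v); return (o+d*(z-o[2])/d[2])
def px(cam,P):
    m=arm.camera_model(cam);K=np.array(m["camera_matrix"]);V=np.array(m["view"])
    c=V[:3,:3]@np.array(P)+V[:3,3]; q=K@[c[0],-c[1],-c[2]]; return q[:2]/q[2]
E
python3 - <<'E'
from h import *
for n in("top","side"):
    im=arm.get_image(n);cv2.imwrite(f"pics/{n}0.png",im);cv2.imwrite(f"pics/{n}0b.png",cv2.resize(im,(800,600),interpolation=cv2.INTER_CUBIC))
    print(arm.camera_model(n))
print(arm.observe())
E
```

```text
{'camera_matrix': array([[373.04172843,   0.        , 255.88555281],
       [  0.        , 373.04172843, 192.84538659],
       [  0.        ,   0.        ,   1.        ]]), 'view': array([[-2.33622721e-03, -9.99719188e-01,  2.35814956e-02,
        -6.41045848e-03],
       [ 9.90334212e-01,  9.57337637e-04,  1.38698350e-01,
        -5.34361263e-01],
       [-1.38681977e-01,  2.36775928e-02,  9.90053878e-01,
        -8.50785133e-01],
       [ 0.00000000e+00,  0.00000000e+00,  0.00000000e+00,
         1.00000000e+00]])}
{'camera_matrix': array([[474.51612749,   0.        , 259.98960041],
       [  0.        , 474.51612749, 193.78058803],
       [  0.        ,   0.        ,   1.        ]]), 'view': array([[-0.86413904, -0.50317358,  0.00894807,  0.48892661],
       [ 0.27620295, -0.45933156,  0.84423127, -0.1909538 ],
       [-0.42068474,  0.73200468,  0.53590436, -0.76436455],
       [ 0.        ,  0.        ,  0.        ,  1.        ]])}
{'clock': 0.1, 'q': array([-1.36691054e+00,  2.64686265e-01,  1.60525841e+00,  5.04246903e-07,
        1.27373702e+00, -3.68967090e-02]), 'dq': array([-0.00123747, -0.00360632, -0.00231444,  0.00022768,  0.00139278,
       -0.0014702 ]), 'joint_torque': array([ 6.49047979e-04, -5.03617537e+01, -3.58071542e+01,  7.31227314e-02,
        2.33337324e-02, -5.53168945e-05]), 'position': array([ 0.16083098, -0.65488978,  0.2454955 ]), 'tcp_rot': array([-3.13950505e+00, -7.75428000e-05,  2.40782262e-01]), 'ft_force': array([-0.11838246,  0.11335007,  0.45058537]), 'torque': array([-0.01767383,  0.02458187, -0.01628686]), 'finger_force': 0.0, 'opening': 0.08784774041851338}
```

View pics/top0b.png

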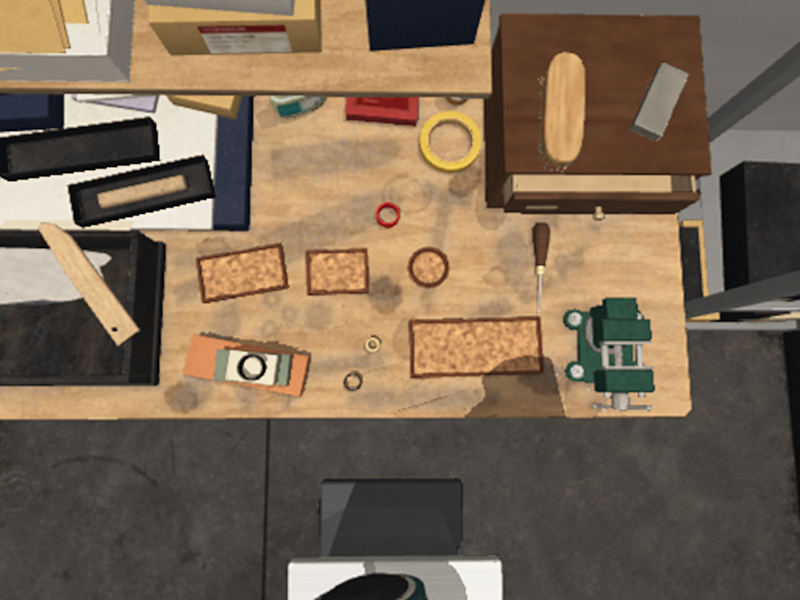

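View pics/side0b.png

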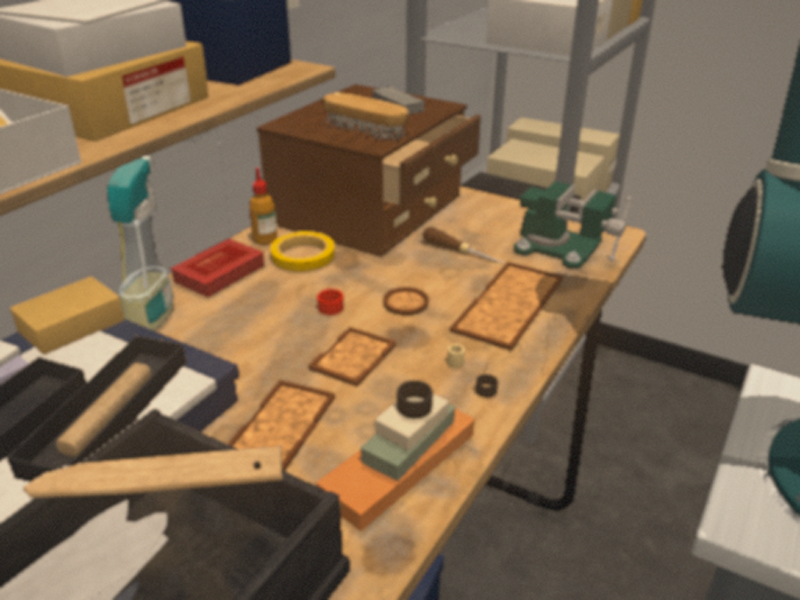

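The loupe could be taken for one of these (top view, 800x600 pixels):
- black ring on the pile (252,367)
- small black ring on the table (353,381)
- red ring (388,214)
- cream ferrule (373,344)

I choose the larger black one, on the pile, and will check it in the crops.

```bash
python3 - <<'E'
import cv2
im=cv2.imread("pics/top0.png")
for n,(x,y) in {"L":(112,150),"R":(232,150)}.items():
    c=cv2.resize(im[y:y+110,x:x+130],None,fx=5.4,fy=5.4,interpolation=cv2.INTER_CUBIC)
    for i in range(0,130,10): cv2.putText(c,str(x+i),(int(i*5.4),10),0,.35,(255,0,0),1); cv2.line(c,(int((i+.5)*5.4),12),(int((i+.5)*5.4),18),(255,0,0),1)
    for i in range(0,110,10): cv2.putText(c,str(y+i),(0,int((i+.5)*5.4)+4),0,.35,(255,0,0),1)
    cv2.imwrite(f"pics/c{n}.png",c)
E
```

```text
(no output)
```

View pics/cL.png

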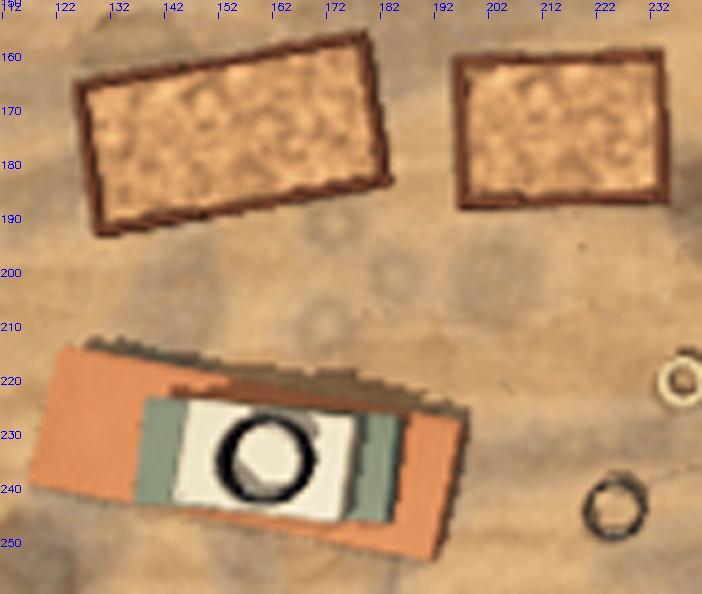

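View pics/cR.png

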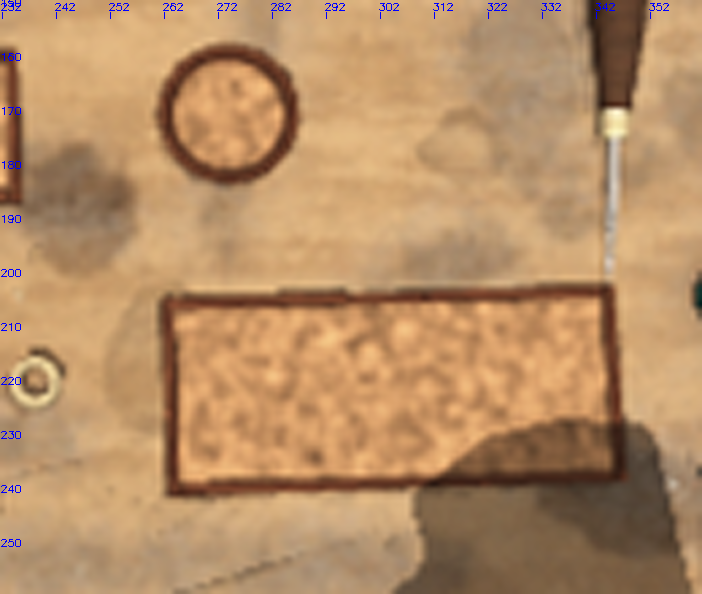

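```bash
python3 - <<'E'
from h import *
L,R=(112,150),(232,150)
D={"med":(L,.008,74,136,[(76,83),(366,33),(392,183),(97,236)]),
"short":(L,.008,72,98,[(454,57),(662,48),(669,203),(460,209)]),
"long":(R,.008,90,208,[(161,297),(612,285),(625,478),(168,494)]),
"orange":(L,.025,62,180,[(62,345),(468,410),(435,560),(28,488)]),
"green":(L,.047,46,108,[(147,397),(404,416),(393,522),(135,502)]),
"pale":(L,.067,44,70,[(187,397),(357,415),(344,521),(172,503)])}
for n,(o,z,a,b,c) in D.items():
    P=np.array([w("top",o[0]+(u+.5)/5.4-.5,o[1]+(v+.5)/5.4-.5,z)[:2] for u,v in c])
    e=(P[0]-P[1]+P[3]-P[2]); s=(P[0]-P[3]+P[1]-P[2])
    print(n,P.mean(0).round(4),"long",np.linalg.norm(e)/2,b,"short",np.linalg.norm(s)/2,a,"yaw(long from y)",np.degrees(np.arctan2(-e[0],e[1])), "perp",np.degrees(np.arctan2(s[1],s[0])))
f=lambda o,u,v,z:w("top",o[0]+(u+.5)/5.4-.5,o[1]+(v+.5)/5.4-.5,z).round(4)
print("loupe",f(L,266,459,.089),"dish",f(R,229,114,.009),"ferr",f(R,35,382,.022),"ring",f(L,616,507,.02))
print("awl",f(R,609,270,.005),f(R,614,125,.01), "finger check", px("top",arm.observe()["position"]))
E
```

```text
med [0.5844 0.2413] long 0.13385435916961078 136 short 0.07139963749410447 74 yaw(long from y) 10.39352846782088 perp 10.584755024771736
short [0.5868 0.0921] long 0.09524307733193235 98 short 0.07156237187986014 72 yaw(long from y) 2.23333228739049 perp 3.096532586264397
long [ 0.4682 -0.1254] long 0.20615650506441538 208 short 0.08811726893714654 90 yaw(long from y) 1.7054655314112763 perp 1.794677858941493
orange [0.44   0.2256] long 0.1804229472092264 180 short 0.06496285719240144 62 yaw(long from y) -9.60097273782322 perp -11.02919165608666
green [0.4356 0.2111] long 0.10986639346858255 108 short 0.044885002444391225 46 yaw(long from y) -4.414258983878343 perp -4.376448925801563
pale [0.4352 0.2086] long 0.07153601745493997 70 short 0.04414519414981213 44 yaw(long from y) -6.083142137390523 perp -5.666803102536544
loupe [0.4345 0.2031 0.089 ] dish [ 0.5938 -0.0525  0.009 ] ferr [0.47   0.0357 0.022 ] ring [0.4151 0.065  0.02  ]
awl [ 0.5222 -0.2267  0.005 ] [ 0.5889 -0.23    0.01  ] finger check [633.64671723 390.28286493]
```

Call:
{"name": "jog_arm", "arguments": {
  "commands": "100 .029 .04 0 0 0 5.85;100 .029 .04 0 0 0 5.85;100 .029 .04 0 0 0 5.85;100 .029 .04 0 0 0 5.85;100 .029 .04 0 0 0 5.85;100 .029 .04 0 0 0 5.85;100 .029 .04 0 0 0 5.85;100 .006 .049 0 0 0 5.85;100 .006 .049 0 0 0 5.85;100 .006 .049 0 0 0 5.85;100 .006 .049 0 0 0 5.85;100 .006 .049 0 0 0 5.85"
}}

```text
clock: 1.3
position: [0.3935, -0.1286, 0.2464]
tcp_rot: [3.142, -0.0, 1.47]
ft_force: [0.3, -0.5, 0.7]
opening: 0.088
finger_force: 0.0
```

Call:
{"name": "jog_arm", "arguments": {
  "commands": "100 .006 .048 -.01 0 0 0;100 .006 .048 -.01 0 0 0;100 .006 .048 -.01 0 0 0;100 .006 .048 -.01 0 0 0;100 .006 .048 -.01 0 0 0;100 .006 .048 -.01 0 0 0;100 .004 .045 -.01 0 0 0;100 0 0 0 0 0 0;100 0 0 0 0 0 0;100 0 0 0 0 0 0"
}}

```text
clock: 2.3
position: [0.4337, 0.2016, 0.1765]
tcp_rot: [-3.141, 0.001, 1.466]
ft_force: [-0.2, 0.4, -0.1]
opening: 0.0882
finger_force: 0.0
```

Call:
{"name": "jog_arm", "arguments": {
  "commands": "100 .001 .001 -.035 0 0 0;100 0 0 -.03 0 0 0;100 0 0 -.02 0 0 0;100 0 0 -.01 0 0 0;100 0 0 0 0 0 0;100 0 0 0 0 0 0"
}}

```text
clock: 2.9
position: [0.4358, 0.203, 0.0827]
tcp_rot: [3.14, -0.001, 1.465]
ft_force: [-0.0, 0.5, -0.0]
opening: 0.088
finger_force: 0.0
```

```bash
python3 - <<'E'
from h import *
t=arm.get_image("top")[190:265,110:210];s=arm.get_image("side")[200:330,180:330]
a=cv2.resize(t,(533,400),interpolation=cv2.INTER_CUBIC);b=cv2.resize(s,(461,400),interpolation=cv2.INTER_CUBIC)
cv2.imwrite("pics/g1.png",cv2.resize(np.hstack([a,b]),(800,322)));print(arm.observe()["position"])
E
```

```text
[0.43629606 0.20361605 0.08326869]
```

View pics/g1.png

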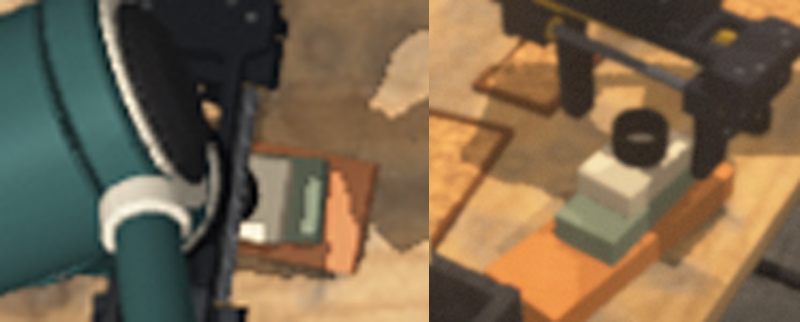

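The side view (right half) shows the loupe at (640,138), midway between the fingertips at (577,110) and (710,170), so I can close on it.

Call:
{"name": "jog_arm", "arguments": {
  "commands": "35 0 0 0 0 0 0;35 0 0 0 0 0 0;35 0 0 0 0 0 0;35 0 0 0 0 0 0;35 0 0 0 0 0 0;35 0 0 0 0 0 0"
}}

```text
clock: 3.6
position: [0.4349, 0.2035, 0.0817]
tcp_rot: [-3.141, 0.0, 1.466]
ft_force: [0.5, -0.0, -0.1]
opening: 0.0423
finger_force: 0.0
```

Call:
{"name": "jog_arm", "arguments": {
  "commands": "30 0 0 0 0 0 0;30 0 0 0 0 0 0;30 0 0 0 0 0 0;30 0 0 0 0 0 0"
}}

```text
clock: 4.0
position: [0.4349, 0.2035, 0.0817]
tcp_rot: [-3.141, 0.0, 1.466]
ft_force: [-0.5, -0.4, 0.1]
opening: 0.0354
finger_force: 30.0
```

Call:
{"name": "jog_arm", "arguments": {
  "commands": "30 0 0 .02 0 0 0;30 0 0 .03 0 0 0;30 .023 -.037 0 0 0 0;30 .023 -.037 0 0 0 0;30 .023 -.037 0 0 0 0;30 .023 -.037 0 0 0 0;30 .023 -.037 0 0 0 0;30 .023 -.037 0 0 0 0;30 .021 -.034 -.01 0 0 0;30 0 0 -.03 0 0 0;30 0 0 -.02 0 0 0;30 0 0 0 0 0 0"
}}

```text
clock: 5.2
position: [0.5909, -0.0527, 0.0679]
tcp_rot: [-3.134, -0.0, 1.465]
ft_force: [-0.7, 0.3, -0.3]
opening: 0.0359
finger_force: 30.0
```

Call:
{"name": "jog_arm", "arguments": {
  "commands": "30 0 0 -.02 0 0 0;30 0 0 -.01 0 0 0;30 0 0 0 0 0 0;30 0 0 0 0 0 0"
}}

```text
clock: 5.6
position: [0.5942, -0.0523, 0.0424]
tcp_rot: [3.141, 0.0, 1.466]
ft_force: [-0.2, -0.4, -0.3]
opening: 0.0356
finger_force: 30.0
```

Check before the final lowering.

```bash
python3 - <<'E'
from h import *
s=arm.get_image("side")[110:270,180:350]
cv2.imwrite("pics/g2.png",cv2.resize(s,None,fx=3.5,fy=3.5,interpolation=cv2.INTER_CUBIC));print(arm.observe()["position"],px("side",[.5938,-.0525,.009]))
E
```

```text
[ 0.59464704 -0.05238469  0.04276771] [261.0303152  191.62102822]
```

View pics/g2.png

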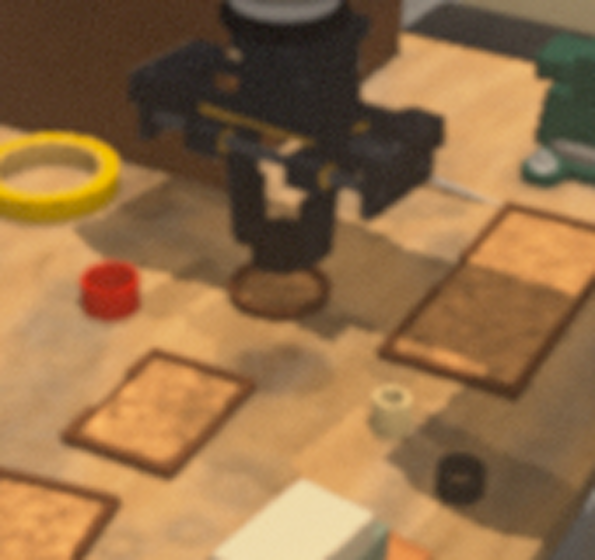

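The loupe hangs right above the dish, whose centre is at (280,289) in the crop (the calibration predicts (283,286)). Lower and release.

Call:
{"name": "jog_arm", "arguments": {
  "commands": "30 0 0 -.012 0 0 0;30 0 0 -.007 0 0 0;30 0 0 -.004 0 0 0;30 0 0 0 0 0 0;30 0 0 0 0 0 0"
}}

```text
clock: 6.15
position: [0.5938, -0.0525, 0.0187]
tcp_rot: [-3.141, -0.0, 1.466]
ft_force: [-2.0, 0.6, 1.8]
opening: 0.0357
finger_force: 30.0
```

Call:
{"name": "jog_arm", "arguments": {
  "commands": "60 0 0 0 0 0 0;60 0 0 0 0 0 0;60 0 0 0 0 0 0;60 0 0 0 0 0 0;60 0 0 .01 0 0 0;100 0 0 .03 0 0 0;100 0 0 .04 0 0 0;100 0 0 .03 0 0 0"
}}

```text
clock: 6.95
position: [0.5947, -0.0526, 0.1315]
tcp_rot: [3.139, 0.0, 1.466]
ft_force: [0.6, -0.5, 0.4]
opening: 0.0748
finger_force: 0.0
```

Call:
{"name": "jog_arm", "arguments": {
  "commands": "100 -.023 .037 0 0 0 0;100 -.023 .037 0 0 0 0;100 -.023 .037 0 0 0 0;100 -.023 .037 0 0 0 0;100 -.023 .037 0 0 0 0;100 -.023 .037 0 0 0 0;100 -.021 .039 0 0 0 0;100 0 0 -.03 0 0 0;100 0 0 -.02 0 0 0;100 0 0 -.01 0 0 0;100 0 0 -.008 0 0 0;100 0 0 0 0 0 0"
}}

```text
clock: 8.15
position: [0.4348, 0.208, 0.0603]
tcp_rot: [-3.141, 0.001, 1.465]
ft_force: [-1.7, 0.2, 0.4]
opening: 0.0878
finger_force: 0.0
```

Call:
{"name": "jog_arm", "arguments": {
  "commands": "40 0 0 0 0 0 0;40 0 0 0 0 0 0;40 0 0 0 0 0 0;40 0 0 0 0 0 0;40 0 0 0 0 0 0;40 0 0 0 0 0 0;40 0 0 0 0 0 0;40 0 0 0 0 0 0"
}}

```text
clock: 8.95
position: [0.4352, 0.2085, 0.0609]
tcp_rot: [3.141, -0.0, 1.466]
ft_force: [-0.3, -0.1, 0.8]
opening: 0.0437
finger_force: 30.0
```

```bash
python3 - <<'E'
from h import *
a=cv2.resize(arm.get_image("top")[140:215,225:325],(533,400),interpolation=cv2.INTER_CUBIC);s=arm.get_image("side")[200:330,180:330]
b=cv2.resize(s,(461,400),interpolation=cv2.INTER_CUBIC)
cv2.imwrite("pics/g3.png",cv2.resize(np.hstack([a,b]),(800,322)))
E
```

```text
(no output)
```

View pics/g3.png

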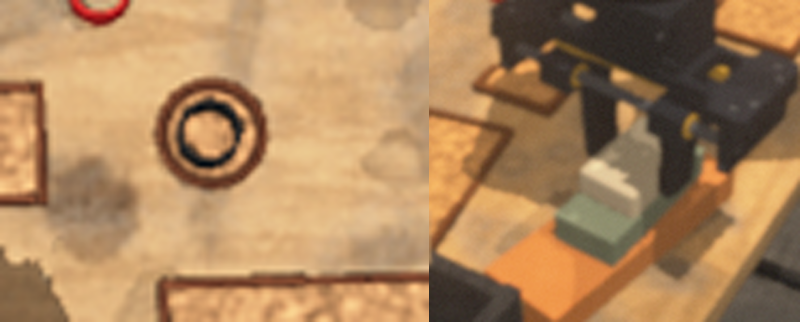

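The loupe sits centred in the dish at (210,133) in the left half. On the right the pale stone is held (43.7 mm opening).

Call:
{"name": "jog_arm", "arguments": {
  "commands": "40 0 0 .02 0 0 0;40 0 0 .04 0 0 0;40 .03 -.023 0 0 0 1.7;40 .03 -.023 0 0 0 1.7;40 .03 -.023 0 0 0 1.7;40 .03 -.023 0 0 0 1.7;40 .032 -.024 0 0 0 1.8;40 0 0 -.04 0 0 0;40 0 0 -.03 0 0 0;40 0 0 -.015 0 0 0;40 0 0 -.009 0 0 0;40 0 0 0 0 0 0"
}}

```text
clock: 10.25
position: [0.5859, 0.0926, 0.0255]
tcp_rot: [-3.139, 0.0, 1.616]
ft_force: [-1.6, -0.4, -0.5]
opening: 0.0442
finger_force: 30.0
```

```bash
python3 - <<'E'
from h import *
s=arm.get_image("side")[160:300,160:330]
cv2.imwrite("pics/g4.png",cv2.resize(s,None,fx=4,fy=4,interpolation=cv2.INTER_CUBIC));print(arm.observe()["position"],px("side",[.5938,-.0525,.009]))
E
```

```text
[0.58698135 0.09279926 0.02686325] [261.0303152  191.62102822]
```

View pics/g4.png

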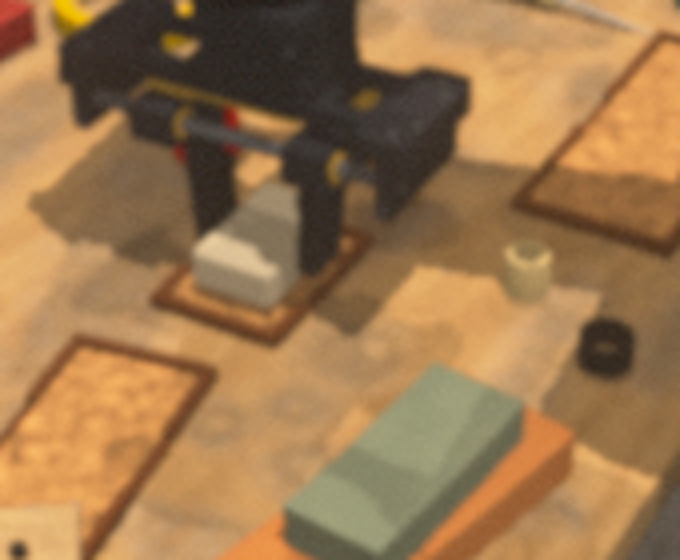

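The pale stone hangs just above the short tray, inside its rim (block at about (240,270)). Lower and release, then go to the green stone.

Call:
{"name": "jog_arm", "arguments": {
  "commands": "40 0 0 -.006 0 0 0;40 0 0 -.003 0 0 0;40 0 0 0 0 0 0;40 0 0 0 0 0 0;70 0 0 0 0 0 0;70 0 0 0 0 0 0;70 0 0 0 0 0 0;70 0 0 0 0 0 0;70 0 0 .02 0 0 0;100 0 0 .04 0 0 0;100 0 0 .04 0 0 0;100 0 0 0 0 0 0"
}}

```text
clock: 11.5
position: [0.5919, 0.0931, 0.1246]
tcp_rot: [3.129, -0.001, 1.616]
ft_force: [0.4, -0.1, -0.2]
opening: 0.0835
finger_force: 0.0
```

Call:
{"name": "jog_arm", "arguments": {
  "commands": "100 -.03 .024 0 0 0 -1.4;100 -.03 .024 0 0 0 -1.4;100 -.03 .024 0 0 0 -1.4;100 -.03 .024 0 0 0 -1.4;100 -.031 .023 0 0 0 -1.4;100 0 0 -.04 0 0 0;100 0 0 -.02 0 0 0;100 0 0 -.015 0 0 0;100 0 0 0 0 0 0;100 0 0 0 0 0 0"
}}

```text
clock: 12.5
position: [0.4356, 0.2113, 0.0424]
tcp_rot: [-3.141, 0.001, 1.494]
ft_force: [-0.0, -0.3, -0.5]
opening: 0.0882
finger_force: 0.0
```

Call:
{"name": "jog_arm", "arguments": {
  "commands": "100 0 0 -.003 0 0 0;45 0 0 0 0 0 0;45 0 0 0 0 0 0;45 0 0 0 0 0 0;45 0 0 0 0 0 0;45 0 0 0 0 0 0;45 0 0 0 0 0 0;45 0 0 0 0 0 0;45 0 0 0 0 0 0"
}}

```text
clock: 13.4
position: [0.4362, 0.2115, 0.0399]
tcp_rot: [3.141, -0.0, 1.494]
ft_force: [-0.2, 0.6, 1.7]
opening: 0.0461
finger_force: 30.0
```

```bash
python3 - <<'E'
from h import *
a=cv2.resize(arm.get_image("top")[140:215,175:275],(533,400),interpolation=cv2.INTER_CUBIC);s=arm.get_image("side")[200:330,180:330]
b=cv2.resize(s,(461,400),interpolation=cv2.INTER_CUBIC)
cv2.imwrite("pics/g5.png",cv2.resize(np.hstack([a,b]),(800,322)))
E
```

```text
(no output)
```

View pics/g5.png

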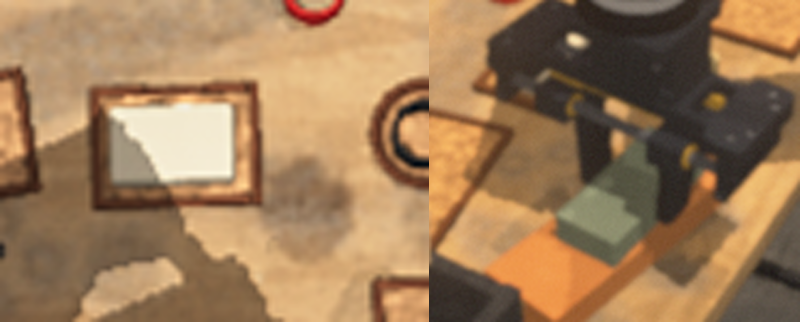

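The pale stone lies inside the short tray (crop centre about (172,143)), and the green one is held (46 mm opening). On to the medium tray.

Call:
{"name": "jog_arm", "arguments": {
  "commands": "45 0 0 .02 0 0 0;45 0 0 .04 0 0 0;45 .03 .006 0 0 0 3.7;45 .04 .008 0 0 0 3.7;45 .04 .008 0 0 0 3.7;45 .0386 .008 0 0 0 3.7;45 0 0 0 0 0 0;45 0 0 -.03 0 0 0;45 0 0 -.025 0 0 0;45 0 0 -.015 0 0 0;45 0 0 -.003 0 0 0;45 0 0 0 0 0 0"
}}

```text
clock: 14.7
position: [0.5837, 0.2413, 0.0261]
tcp_rot: [-3.14, 0.0, 1.752]
ft_force: [0.8, -0.3, -1.8]
opening: 0.0458
finger_force: 30.0
```

```bash
python3 - <<'E'
from h import *
s=arm.get_image("side")[200:340,100:300]
cv2.imwrite("pics/g6.png",cv2.resize(s,None,fx=3.5,fy=3.5,interpolation=cv2.INTER_CUBIC));print(arm.observe()["position"])
E
```

```text
[0.58477774 0.24163756 0.02726924]
```

View pics/g6.png

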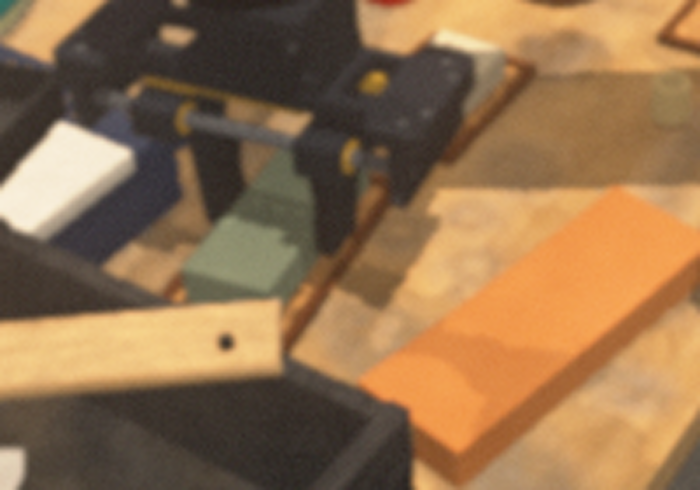

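The green stone hangs inside the medium tray outline. The orange stone is now bare, with nothing on it. Lower, release, then go to the orange stone.

Call:
{"name": "jog_arm", "arguments": {
  "commands": "45 0 0 -.006 0 0 0;45 0 0 -.002 0 0 0;45 0 0 0 0 0 0;45 0 0 0 0 0 0;70 0 0 0 0 0 0;70 0 0 0 0 0 0;70 0 0 0 0 0 0;70 0 0 0 0 0 0;70 0 0 .02 0 0 0;100 0 0 .04 0 0 0;100 0 0 .04 0 0 0;100 0 0 0 0 0 0"
}}

```text
clock: 15.95
position: [0.5892, 0.2432, 0.1261]
tcp_rot: [3.129, -0.002, 1.752]
ft_force: [1.3, 0.8, 0.6]
opening: 0.0835
finger_force: 0.0
```

Call:
{"name": "jog_arm", "arguments": {
  "commands": "100 -.036 -.004 0 0 0 -5.1;100 -.036 -.004 0 0 0 -5.1;100 -.036 -.004 0 0 0 -5.1;100 -.036 -.004 0 0 0 -5.1;100 0 0 -.03 0 0 0;100 0 0 -.02 0 0 0;100 0 0 0 0 0 0;100 0 0 0 0 0 0"
}}

```text
clock: 16.75
position: [0.4402, 0.2253, 0.0684]
tcp_rot: [-3.141, 0.001, 1.396]
ft_force: [0.6, -0.9, 0.4]
opening: 0.088
finger_force: 0.0
```

```bash
python3 - <<'E'
from h import *
a=cv2.resize(arm.get_image("top")[150:240,110:210],(500,450),interpolation=cv2.INTER_CUBIC);s=arm.get_image("side")[210:345,170:325]
b=cv2.resize(s,(517,450),interpolation=cv2.INTER_CUBIC)
cv2.imwrite("pics/g7.png",cv2.resize(np.hstack([a,b]),(800,354)))
E
```

```text
(no output)
```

View pics/g7.png

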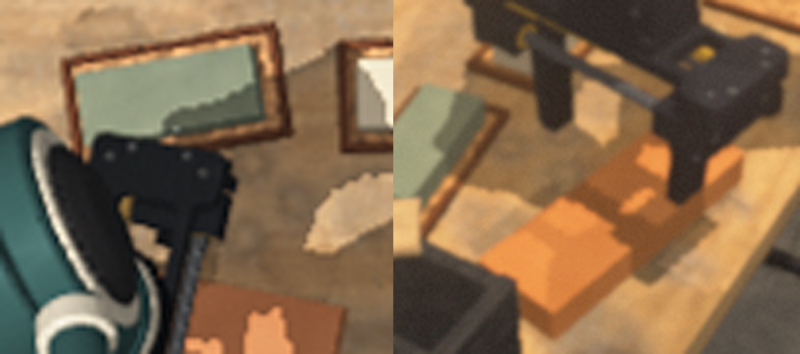

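The green stone lies in its tray (crop centre about (172,95)); its apparent offset is just parallax from its height. The orange stone lies between the open fingers, so descend and grip.

Call:
{"name": "jog_arm", "arguments": {
  "commands": "100 0 0 -.025 0 0 0;100 0 0 -.018 0 0 0;100 0 0 -.008 0 0 0;100 0 0 -.004 0 0 0;100 0 0 0 0 0 0;60 0 0 0 0 0 0;60 0 0 0 0 0 0;60 0 0 0 0 0 0;60 0 0 0 0 0 0;60 0 0 0 0 0 0;60 0 0 0 0 0 0;60 0 0 0 0 0 0"
}}

```text
clock: 18.05
position: [0.441, 0.2257, 0.0143]
tcp_rot: [3.141, -0.001, 1.396]
ft_force: [-0.2, -0.9, 4.9]
opening: 0.0619
finger_force: 30.0
```

Call:
{"name": "jog_arm", "arguments": {
  "commands": "60 0 0 .02 0 0 0;60 0 0 .045 0 0 0;60 .0034 -.044 0 0 0 1.5;60 .0034 -.044 0 0 0 1.5;60 .0034 -.044 0 0 0 1.5;60 .0034 -.044 0 0 0 1.5;60 .0034 -.044 0 0 0 1.5;60 .0034 -.044 0 0 0 1.5;60 .0034 -.044 0 0 0 1.5;60 .0034 -.043 0 0 0 1.25;60 0 0 -.02 0 0 0;60 0 0 -.02 0 0 0"
}}

```text
clock: 19.25
position: [0.4675, -0.1273, 0.0379]
tcp_rot: [3.141, 0.0, 1.598]
ft_force: [-0.0, -0.1, -4.1]
opening: 0.0621
finger_force: 30.0
```

Call:
{"name": "jog_arm", "arguments": {
  "commands": "60 0 0 -.008 0 0 0;60 0 0 -.004 0 0 0;60 0 0 0 0 0 0;60 0 0 0 0 0 0"
}}

```text
clock: 19.65
position: [0.4683, -0.1253, 0.0272]
tcp_rot: [3.141, 0.0, 1.602]
ft_force: [0.8, -0.2, -4.8]
opening: 0.0619
finger_force: 30.0
```

```bash
python3 - <<'E'
from h import *
s=arm.get_image("side")[140:270,240:400];a=cv2.resize(arm.get_image("top")[180:260,245:365],(600,400),interpolation=cv2.INTER_CUBIC)
cv2.imwrite("pics/g8.png",cv2.resize(np.hstack([a,cv2.resize(s,(492,400),interpolation=cv2.INTER_CUBIC)]),(800,293)));print(arm.observe()["position"])
E
```

```text
[ 0.46864881 -0.12543377  0.02759357]
```

View pics/g8.png

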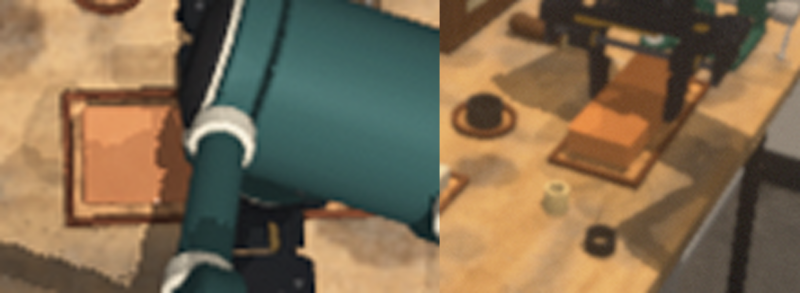

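In the top crop the orange stone sits inside the tray's left end, with margin on all visible sides. Lower and release.

Call:
{"name": "jog_arm", "arguments": {
  "commands": "60 0 0 -.006 0 0 0;60 0 0 -.0027 0 0 0;60 0 0 0 0 0 0;60 0 0 0 0 0 0;85 0 0 0 0 0 0;85 0 0 0 0 0 0;85 0 0 0 0 0 0;85 0 0 0 0 0 0;85 0 0 .02 0 0 0;100 0 0 .04 0 0 0;100 0 0 .04 0 0 0;100 0 0 .04 0 0 0"
}}

```text
clock: 20.95
position: [0.4674, -0.1254, 0.1593]
tcp_rot: [-3.141, -0.0, 1.601]
ft_force: [1.1, -0.0, 0.2]
opening: 0.0882
finger_force: 0.0
```

Call:
{"name": "jog_arm", "arguments": {
  "commands": "100 0 .045 .02 0 0 0;100 0 .045 .02 0 0 0;100 0 .045 .02 0 0 0;100 0 .045 0 0 0 0;100 0 .045 0 0 0 0;100 0 0 0 0 0 0;100 0 0 0 0 0 0;100 0 0 0 0 0 0"
}}

```text
clock: 21.75
position: [0.4676, 0.0987, 0.2177]
tcp_rot: [-3.141, 0.001, 1.601]
ft_force: [0.7, -0.3, 0.3]
opening: 0.0885
finger_force: 0.0
```

```bash
python3 - <<'E'
from h import *
a=cv2.resize(arm.get_image("top")[140:265,110:365],(800,392),interpolation=cv2.INTER_CUBIC)
cv2.imwrite("pics/g9.png",a)
E
```

```text
(no output)
```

View pics/g9.png

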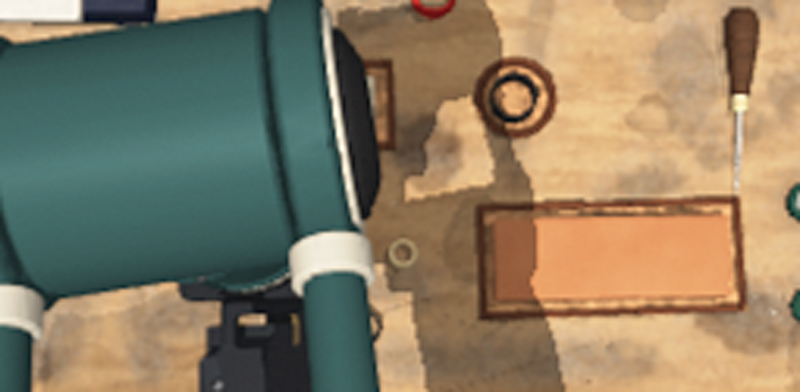

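The orange stone lies flat inside the long tray, with cork showing all round. The loupe is in its dish, and the awl and ferrule have not moved. Handing in.

```bash
python3 -c "
from station import arm
print(arm.close_job())"
```

```text
the job is handed in; nothing more can be done
None
```

I took the pile apart: the three stones and the black eye loupe each lie in their own tray or dish by the camera pictures. The ferrule and awl look unmoved, and the job was handed in at about 22 s on the robot's clock; no verdict came back.

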